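Seat a lens barrel in a V-block against its stop and hold it down

ROBOT

A 7-joint arm with a two-finger parallel gripper is mounted at the origin on a cart in front of the work surface, level with it; the furniture and walls round the work are solid. World frame = base frame: x ahead of the robot, y to its left, z up, the work surface at z = 0. Lengths are in m, angles in rad, forces in N, time in s.
With the tool pointing down it reaches from about 0.35 to 0.9 m from the base axis. Payload 8.1 kg.
Tool frame: the origin (TCP) lies on the centre line of the jaws, within the pads' length; the fingertips stand 17 mm ahead of it and the grasp point (between the pads) lies 2 mm behind it; z points along the fingers, y is the direction in which the jaws open and shut (so a half turn about z gives the same grasp; the last joint's range is limited). The gripper opens to 92 mm and grips with 3 to 60 N. Pads are 19 mm wide; open, the fingers measure 130 mm over their backs; the gripper's body (75 mm by 190 mm) begins 47 mm behind the grasp point.
Start: joints at [-1.428, 0.434, 0.025, 1.573, -0.012, 1.134, -0.075], TCP at [0.152, 0.606, 0.244] pointing down, gripper open.
Joint ranges: [-2.62, 2.62], [-0.44, 2.09], [-1.27, 1.32], [0.08, 2.57], [-1.32, 4.46], [0.12, 2], [-2.74, 2.74]. Speed limits (rad/s): [2.22, 2.22, 3.01, 3.01, 3.14, 3.14, 3.14].

INTERFACE

Orientations are given as a rotation vector (axis times angle).
In Python, from cell import arm gives the robot as it stands.
- The arm moves only by the shell command python3 -m creep 'ROWS' [FORCE]. ROWS is JSON, a list that holds one entry, the list of rows, each a list of 7 numbers: the shift along the world's x, y, z in cm, then the turn, a rotation vector about the world's x, y, z in degrees, then the opening, from -1 (shut) to 1 (fully open), so that 0 is half open. In form: [[[tx, ty, tz, ax, ay, az, jaw], ...]]. A call has 1 to 5 rows; each row is the pose to reach, as a shift and turn from the pose commanded when the call began; what a row does not reach only later rows make up. A row lasts 1/10 s, in which the tool goes at most 50 mm and 8.59 degrees, less where a joint would pass 70% of its speed; a pose out of reach is approached as far as the arm can. A call with a gripper value outside its range is refused whole. The fingers move at their own pace and stop on an object; FORCE is the grip in N (left out, the last holds). Time passes only in rows, so rows that repeat a pose let the fingers close. It gives the time, the measured TCP pose, the force and the opening at its end, in the units of the state.
- arm.observe(): the state, without advancing time (a new reading comes with each control period).
- arm.get_image(name): name is "scene" or "top"; returns the picture (420x560x3 uint8, red, green, blue); there is no depth.
- arm.camera_model(name): a dict with "vfov" (degrees; the focal length in pixels is half the picture's height over the tangent of half this angle, whatever the lens; pixels are square), "cx", "cy" (the principal point, pixels), "cam_to_world" (4x4, takes a point from camera to world coordinates). Camera axes: x right, y down, z forward; pixel columns grow to the right and rows downward; lengths in m; the calibration is good to about 2 mm. A picture is of the moment at which its call begins. camera_model takes no time and is no camera call.
- arm.sign_off(): hands the job in, once; it reports no verdict.
The state is a dict: "clock": time; "joints": joint angles; "dq": joint speeds; "joint_efforts": joint torques, N m; "position": TCP position; "ee_rot": TCP orientation; "force": force on the tool from outside, world axes, zero at the start; "ft_torque": the same for the moment, N m; "width": opening from 0.0 (shut) to 1.0 (fully open).
Only numpy, scipy, OpenCV 4.12 (cv2) and the standard library are available. Lean on these libraries where they do the work, as an engineer would, in place of code of your own. Each camera call takes 0.05 s, during which the arm holds its last target.

TASK

Take the black lens barrel from its wooden rest and lay it in the V of the steel V-block, lengthwise and a little short of the end stop; then slide it along the V until you feel it bear against the stop. Press it firmly and evenly down into the V (about 15 N) so that it bears on both flanks, still against the stop, and finish while holding it pressed there with the gripper: do not let go. Leave the other things on the bench alone.

Things in the scene. Friction and masses are not known exactly. Their poses are not given: they have to be found in the camera images.
- barrel_center (a point): centre of the lens barrel: a black cylinder 36 mm in diameter and 150 mm long with thin brass and aluminium rings and glass at both ends, about 0.15 to 0.31 kg, both ends alike. Its x axis runs along the barrel. At the start it lies level on the wooden rest, its centre over the middle of the rest to within 5 mm and 38 mm above the bench, so the fingers can close on its middle from above
- lens_barrel: the same lens barrel; origin on its skin at mid length (the underside at the start; the barrel may roll), x axis along the barrel
- wood_rest: light wooden rest, fixed to the bench, 140 x 56 x 30 mm; origin at the centre of its underside, x along the barrel that lies in it. Two cradles (22 mm long, their middles 58 mm either side of the centre) carry the barrel's ends, with a cheek 10 mm high on each side that keeps it from rolling; between them there is 94 mm of free space under the barrel except for a spine 20 mm wide and 10 mm high
- v_block: steel V-block fixture bolted to the bench; origin in the bench plane below the middle of the V; x along the V and towards the stop, z up. Base plate 195 x 76 x 12 mm (x from -80 to +115 mm). Two V saddles, each 20 mm long and 60 mm wide, their middles at x = -52 and +52 mm, with an 84 mm free gap between them for the fingers; tops of the saddles at z = 54.5 mm. The V is 90 degrees, its bottom at z = 34.5 mm, y = 0; the axis of a seated barrel lies at y = 0, z = 60 mm
- flank_left: the two V faces on the +y side of the V-block (fixed to it; same origin and axes as the V-block). A gripper that holds the barrel off to one side of the V loads one flank and unloads the other
- flank_right: the two V faces on the -y side of the V-block (fixed to it; same origin and axes as the V-block)
- stop_face (a point): the contact face of the end stop, at the height of the seated barrel's axis; its x axis points along the V, away from the barrel. The set position differs each time: 70 to 87 mm from the V-block's middle. A barrel that bears on it has its centre 75 mm before this point
- end_stop: rigid aluminium end stop clamped on the V-block: an upright plate 36 mm wide and 10 mm thick, top 16 mm above the seated barrel's axis; origin at the same point as stop_face
- tape_measure: loose tape measure, 37 x 84 x 63 mm, origin under its centre; to be left alone
- grease_tin: loose round red tin, 65 mm across and 23 mm high, origin under its centre; to be left alone

How it is judged:
By the outcome, as a careful person would: the job done as asked, in the order asked, and still so for the second after the job is handed in, while the arm keeps its last pose, push and grip.
It also fails if it takes over 56 s, if anything falls off the work surface, if the arm or the gripper's body presses on something with over 40 N, if the wrist force passes 120 N, or if a joint passes its speed limit or range.

## Working session

There is one attempt and no reset: what is moved stays moved. The work goes in short steps, Python scripts to look and compute and a shell command to move; the robot and the scene stay as the last step left them, time stands still between calls to the robot, and variables do not carry over. Pictures are saved under pics/ and viewed, and the job is handed in when it is done.

```bash
ls; mkdir -p pics; python3 - <<'E'
from cell import arm
import cv2,numpy as np
np.set_printoptions(precision=4,suppress=True)
for n in("scene","top"):
    cv2.imwrite(f"pics/{n}0.png",arm.get_image(n)[:,:,::-1]); m=arm.camera_model(n);print(n,m["vfov"],m["cx"],m["cy"]);print(np.array(m["cam_to_world"]))
print(arm.observe())
E
```

```text
pics
scene 43.94357323019914 269.66219574238204 213.76517763353593
[[-0.8975 -0.2434  0.3678  0.2171]
 [-0.4407  0.5237 -0.7291  0.6726]
 [-0.0152 -0.8164 -0.5773  0.6128]
 [ 0.      0.      0.      1.    ]]
top 44.28886062782745 285.7250594087875 203.09913672027147
[[-0.0195 -0.982   0.1876  0.3561]
 [-0.9996  0.0156 -0.0224  0.0153]
 [ 0.0191 -0.188  -0.982   1.1287]
 [ 0.      0.      0.      1.    ]]
{'clock': 0.1, 'joints': array([-1.4276,  0.4351,  0.025 ,  1.574 , -0.0116,  1.134 , -0.0751]), 'dq': array([-0.0007, -0.0007,  0.0007, -0.0007, -0.0009, -0.0006, -0.0002]), 'joint_efforts': array([  0.0039, -66.9122,   0.9884, -31.5145,  -0.0604,   0.0375,
         0.0001]), 'position': array([0.152 , 0.6058, 0.2431]), 'ee_rot': array([-0.3853, -3.1178,  0.0022]), 'force': array([ 0.2586,  0.4665, -0.693 ]), 'ft_torque': array([-0.02  ,  0.0081,  0.0172]), 'width': 1.0005490664463723}
```

View pics/scene0.png

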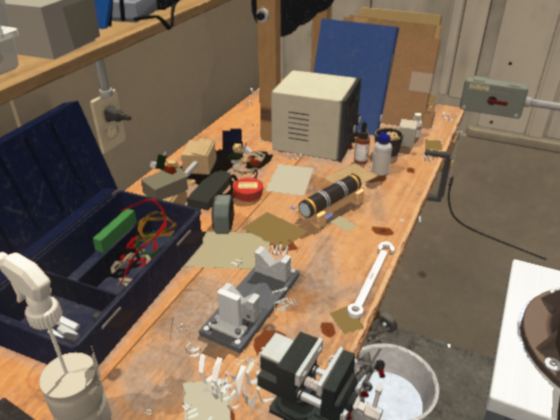

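View pics/top0.png

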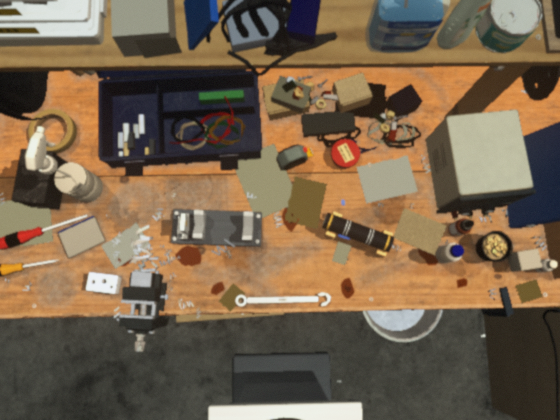

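```bash
python3 - <<'E'
import cv2
t=cv2.imread("pics/top0.png");s=cv2.imread("pics/scene0.png")
cv2.imwrite("pics/t_v.png",cv2.resize(t[190:265,160:275],None,fx=6.5,fy=6.5,interpolation=cv2.INTER_CUBIC))
cv2.imwrite("pics/t_b.png",cv2.resize(t[200:270,310:405],None,fx=8,fy=8,interpolation=cv2.INTER_CUBIC))
cv2.imwrite("pics/s_v.png",cv2.resize(s[235:350,190:310],None,fx=5,fy=5,interpolation=cv2.INTER_CUBIC))
E
```

```text
(no output)
```

View pics/t_v.png

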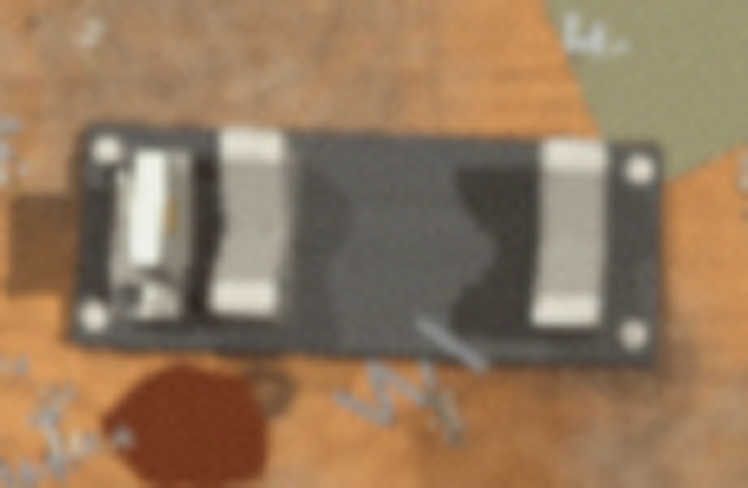

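View pics/t_b.png

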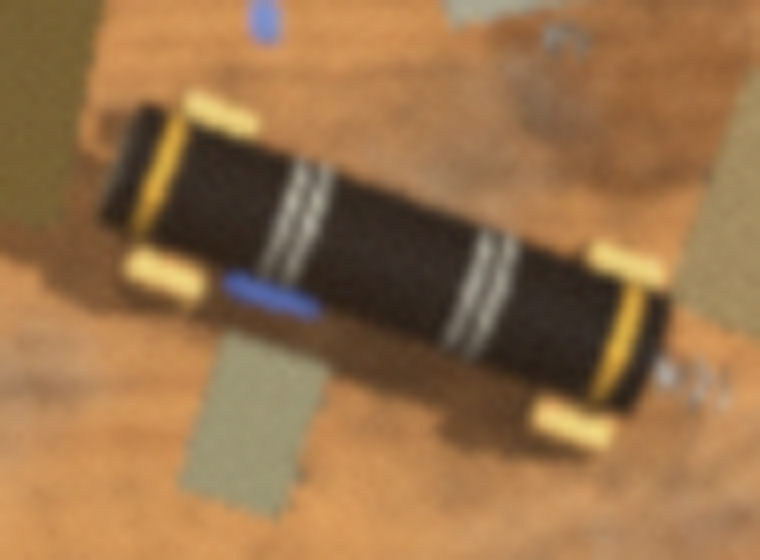

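View pics/s_v.png

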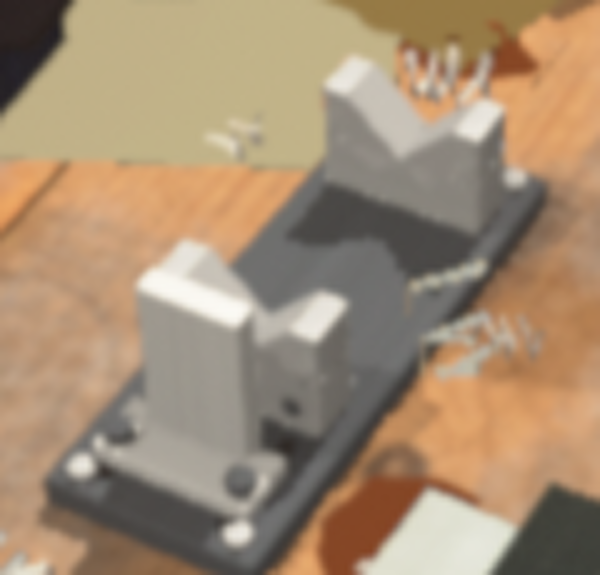

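```bash
cat > h.py <<'E'
import numpy as np
from cell import arm
np.set_printoptions(precision=4,suppress=True)
def ray(n,px,z):
    m=arm.camera_model(n);f=210/np.tan(np.radians(m["vfov"]/2));T=np.array(m["cam_to_world"])
    px=np.atleast_2d(px).astype(float)
    d=np.c_[(px[:,0]-m["cx"])/f,(px[:,1]-m["cy"])/f,np.ones(len(px))]@T[:3,:3].T
    return T[:3,3]+d*((z-T[2,3])/d[:,2])[:,None]
def crop(p,x0,y0,s): return (np.array(p,float)+.5)/s-.5+np.array([x0,y0])
E
python3 - <<'E'
from h import *
V=lambda p,z: ray("top",crop(p,160,190,6.5),z)
S=V([(253,144),(245,298),(575,154),(566,309)],.0545); print(S[:,:2],"c",S.mean(0))
u=S[:2].mean(0)-S[2:].mean(0); print("len",np.linalg.norm(u),"yaw",np.degrees(np.arctan2(u[1],u[0])))
P=V([(85,125),(660,145),(658,362),(75,345)],.012);print(P[:,:2],np.linalg.norm(P[0]-P[1]),np.linalg.norm(P[3]-P[2]),np.linalg.norm(P[0]-P[3]))
u=(P[0]+P[3]-P[1]-P[2])/2;u/=np.linalg.norm(u);print("yaw plate",np.degrees(np.arctan2(u[1],u[0])),"c",(P.mean(0)-.0175*u))
c=S.mean(0)
st=V([(166,152),(164,265),(133,150),(130,263)],.076);print("stop",(st-c)[:,:2]@u[:2], st[:,:2])
B=lambda p,z: ray("top",crop(p,310,200,8),z)
for z in(.038,.045):
  b=B([(177,113),(142,237),(640,280),(600,400)],z);cb=b.mean(0);u=b[:2].mean(0)-b[2:].mean(0)
  print("barrel",cb,np.linalg.norm(u),"yaw",np.degrees(np.arctan2(u[1],u[0])))
C=B([(220,115),(165,275),(627,262),(572,424)],.030);print("cheeks",C.mean(0),C[:,:2])
# scene: saddle tops
W=lambda p,z: ray("scene",crop(p,190,235,5),z)
S2=W([(188,258),(320,318),(353,75),(480,120)],.0545);print("scene",S2[:,:2],S2.mean(0))
st2=W([(137,282),(250,325),(163,268),(255,305)],.076);print(st2[:,:2])
E
```

```text
[[0.5457 0.1748]
 [0.4956 0.1768]
 [0.5407 0.0707]
 [0.4902 0.0739]] c [0.5181 0.124  0.0545]
len 0.10368994683926688 yaw 87.15359994094842
[[0.5606 0.2377]
 [0.5507 0.0442]
 [0.4772 0.0456]
 [0.4863 0.2394]] 0.19372982741664282 0.1939561588968013 0.07437174375699555
yaw plate 87.1873124361785 c [0.5179 0.1242 0.012 ]
stop [0.0761 0.0743 0.0865 0.085 ] [[0.5398 0.1991]
 [0.5037 0.1991]
 [0.5406 0.2096]
 [0.5045 0.2098]]
barrel [ 0.4998 -0.1632  0.038 ] 0.12981893885689025 yaw 69.03966213066616
barrel [ 0.4989 -0.1621  0.045 ] 0.12898577194238486 yaw 69.03966213066614
cheeks [ 0.4978 -0.1661  0.03  ] [[ 0.5404 -0.1204]
 [ 0.4971 -0.104 ]
 [ 0.4985 -0.2286]
 [ 0.4552 -0.2114]]
scene [[0.5467 0.1705]
 [0.4973 0.1763]
 [0.541  0.0687]
 [0.4922 0.0718]] [0.5193 0.1218 0.0545]
[[0.5425 0.2052]
 [0.5036 0.2066]
 [0.5386 0.1968]
 [0.5062 0.1988]]
```

```bash
python3 -m creep '[[[1.7,-3.8,1,0,0,-4.8,1],[3.4,-7.6,2,0,0,-9.6,1],[5.2,-11.5,3,0,0,-14.5,1],[6.9,-15.3,3,0,0,-19.3,1],[8.7,-19.2,3,0,0,-24.2,1]]]'; python3 -m creep '[[[1.7,-3.8,0,0,0,-4.8,1],[3.4,-7.6,0,0,0,-9.6,1],[5.2,-11.5,0,0,0,-14.5,1],[6.9,-15.3,0,0,0,-19.3,1],[8.7,-19.2,0,0,0,-24.2,1]]]'
```

```text
clock: 0.6
position: [0.2395, 0.4126, 0.2738]
ee_rot: [-1.035, -2.966, -0.001]
force: [0.5, -0.6, -0.1]
width: 0.999
clock: 1.1
position: [0.3263, 0.2205, 0.2736]
ee_rot: [-1.634, -2.683, -0.0]
force: [0.9, 1.2, 0.4]
width: 1.003
```

```bash
python3 -m creep '[[[1.7,-3.8,0,0,0,-4.8,1],[3.4,-7.6,0,0,0,-9.6,1],[5.2,-11.5,0,0,0,-14.5,1],[6.9,-15.3,0,0,0,-19.3,1],[8.7,-19.2,0,0,0,-24.2,1]]]'; python3 -m creep '[[[1.7,-3.8,-1,0,0,-4.8,1],[3.4,-7.6,-3,0,0,-9.6,1],[5.2,-11.5,-6,0,0,-14.5,1],[6.9,-15.3,-9,0,0,-19.3,1],[8.6,-19.2,-12,0,0,-24.2,1]]]'
python3 - <<'E'
from h import *
import cv2
from scipy.spatial.transform import Rotation as R
for n in("scene","top"): cv2.imwrite(f"pics/{n}1.png",arm.get_image(n)[:,:,::-1])
o=arm.observe();r=R.from_rotvec(o["ee_rot"]).as_matrix();print(o["position"],r,o["joints"],np.degrees(np.arctan2(r[1,1],r[0,1])))
s=cv2.imread("pics/scene1.png");cv2.imwrite("pics/s1c.png",cv2.resize(s[90:240,240:420],None,fx=4,fy=4))
E
```

```text
clock: 1.6
position: [0.4132, 0.0286, 0.2738]
ee_rot: [-2.16, -2.281, -0.001]
force: [0.7, 0.7, 0.7]
width: 1.001
clock: 2.1
position: [0.4977, -0.1588, 0.1556]
ee_rot: [2.59, 1.779, -0.0]
force: [0.5, 0.8, 1.6]
width: 1.001
[ 0.4959 -0.1629  0.1532] [[ 0.3654  0.9308 -0.0058]
 [ 0.9308 -0.3655 -0.0042]
 [-0.006  -0.0038 -1.    ]] [-0.3403  0.443   0.7552  1.9732 -0.384   0.8773  0.2443] -21.435902992434144
```

View pics/s1c.png

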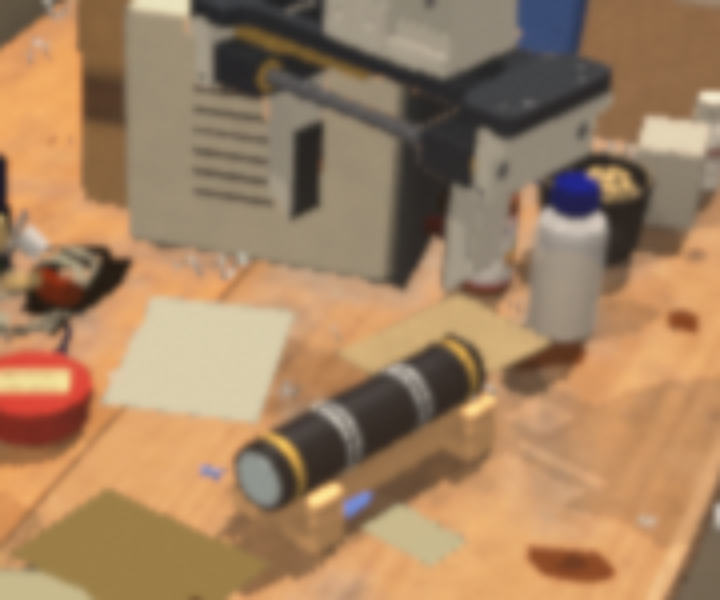

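View pics/top1.png

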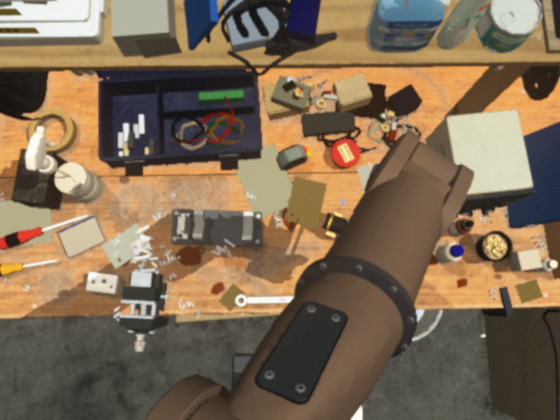

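```bash
python3 - <<'E'
from h import *
b=ray("scene",crop([(285,467),(462,362),(345,430),(412,388)],240,90,4),.038);print(b[:,:2],(b[0]+b[1])/2,(b[2]+b[3])/2)
import cv2
print(arm.observe()["position"],arm.observe()["force"])
E
python3 -m creep '[[[0,-0.1,-3,0,0,0.4,1],[0,-0.1,-5,0,0,0.4,1],[0,-0.1,-7,0,0,0.4,1],[0,-0.1,-7,0,0,0.4,1]]]'
```

```text
[[ 0.5214 -0.1095]
 [ 0.4746 -0.2384]
 [ 0.5068 -0.1523]
 [ 0.4897 -0.2034]] [ 0.498 -0.174  0.038] [ 0.4983 -0.1779  0.038 ]
[ 0.4959 -0.1629  0.1532] [-0.8859  0.0112 -0.1532]
clock: 2.6
position: [0.4956, -0.1575, 0.0852]
ee_rot: [-2.578, -1.79, 0.004]
force: [-0.1, -0.2, -0.1]
width: 1.0
```

```bash
python3 -m creep '[[[0,0,0,0,0,0,1],[0,0,0,0,0,0,1]]]'; python3 -c "
from h import *
o=arm.observe();print(o['position'],o['joints'],o['ee_rot'],o['dq'])"
```

```text
clock: 2.8
position: [0.4978, -0.1585, 0.0881]
ee_rot: [2.58, 1.791, 0.002]
force: [-0.6, 0.1, 0.0]
width: 0.998
[ 0.4978 -0.1585  0.0881] [-0.2725  0.531   0.6665  2.0322 -0.4856  0.7362  0.3386] [2.58   1.7909 0.0017] [-0.0021 -0.0026  0.0025 -0.001  -0.0041 -0.0047  0.0023]
```

```bash
python3 -m creep '[[[0.1,-0.5,-1,0,0,0,1],[0.1,-0.5,-2,0,0,0,1],[0.1,-0.5,-3,0,0,0,1],[0.1,-0.5,-3,0,0,0,1],[0.1,-0.5,-3,0,0,0,1]]]'; python3 -c "
from h import *
o=arm.observe();print(o['position'],o['joints'],o['ee_rot'],o['dq'])"
```

```text
clock: 3.3
position: [0.4979, -0.1635, 0.0566]
ee_rot: [-2.581, -1.79, 0.001]
force: [0.3, -0.3, -0.3]
width: 0.999
[ 0.4979 -0.1635  0.0566] [-0.2259  0.5808  0.6198  2.0463 -0.5332  0.6773  0.3855] [-2.5807 -1.7903  0.0012] [-0.0063 -0.0123  0.0114 -0.009   0.0027  0.0035 -0.0004]
```

```bash
python3 -m creep '[[[0.1,0,-1,0,0,0,1],[0.1,0,-2,0,0,0,1],[0.1,0,-2,0,0,0,1]]]'; python3 -m creep '[[[0,0,0,0,0,0,-0.1],[0,0,0,0,0,0,-0.1],[0,0,0,0,0,0,-0.1]]]' 8; python3 -c "
from h import *
o=arm.observe();print(o['position'],o['ee_rot'],o['force'],o['ft_torque'],o['width'])"
```

```text
clock: 3.6
position: [0.4984, -0.163, 0.0357]
ee_rot: [-2.58, -1.79, 0.002]
force: [1.0, -0.3, -0.2]
width: 0.999
clock: 3.9
position: [0.4994, -0.1636, 0.0373]
ee_rot: [2.581, 1.791, 0.001]
force: [0.2, -0.3, -0.3]
width: 0.79
[ 0.4994 -0.1636  0.0373] [2.5809 1.7906 0.0006] [ 0.1599 -0.2887 -0.2588] [-0.1265  0.0713 -0.0301] 0.7897574409029253
```

```bash
python3 -m creep '[[[0,0,0,0,0,0,-0.1],[0,0,0,0,0,0,-0.1],[0,0,0,0,0,0,-0.1],[0,0,0,0,0,0,-0.1],[0,0,0,0,0,0,-0.1]]]' 8; python3 -m creep '[[[0,0,0,0,0,0,-0.3],[0,0,0,0,0,0,-0.3]]]' 8;  python3 -c "
from h import *
o=arm.observe();print(o['position'],o['ee_rot'],o['force'],o['ft_torque'],o['width'])"
```

```text
clock: 4.4
position: [0.4993, -0.1635, 0.0371]
ee_rot: [2.581, 1.791, 0.0]
force: [-0.3, -0.7, 0.4]
width: 0.453
clock: 4.6
position: [0.4993, -0.1635, 0.0371]
ee_rot: [2.581, 1.791, 0.0]
force: [0.8, 0.6, -0.5]
width: 0.387
[ 0.4993 -0.1635  0.0371] [2.5809 1.7908 0.0002] [ 0.8164  0.5943 -0.5036] [-0.2    -0.0302 -0.0478] 0.38736097281177334
```

```bash
python3 -m creep '[[[0,0,0,0,0,0,-0.6],[0,0,0,0,0,0,-0.6],[0,0,0,0,0,0,-0.6]]]' 45; python3 -c "
from h import *
o=arm.observe();print(o['position'],o['ee_rot'],o['force'],o['ft_torque'],o['width'])"; python3 -m creep '[[[0,0,1,0,0,0,-0.6],[0,0,2,0,0,0,-0.6],[0,0,4,0,0,0,-0.6],[0,0,6,0,0,0,-0.6],[0,0,8,0,0,0,-0.6]]]'; python3 -m creep '[[[0,0,2,0,0,0,-0.6],[0,0,4,0,0,0,-0.6],[0,0,5,0,0,0,-0.6],[0,0,5,0,0,0,-0.6]]]'; python3 - <<'E'
from h import *
import cv2
o=arm.observe();print(o['position'],o['ee_rot'],o['force'],o['ft_torque'],o['width'])
s=arm.get_image("scene")[:,:,::-1];cv2.imwrite("pics/s2c.png",cv2.resize(s[60:240,240:440],None,fx=3.3,fy=3.3))
E
```

```text
clock: 4.9
position: [0.4993, -0.1635, 0.0371]
ee_rot: [2.581, 1.791, 0.0]
force: [1.1, -0.4, -0.6]
width: 0.383
[ 0.4993 -0.1635  0.0371] [2.5809 1.7908 0.0002] [ 1.1452 -0.3605 -0.6384] [-0.1435 -0.1646 -0.0927] 0.38295924528492653
clock: 5.4
position: [0.4989, -0.1635, 0.1186]
ee_rot: [-2.581, -1.791, -0.0]
force: [1.4, 0.1, -1.9]
width: 0.386
clock: 5.8
position: [0.4999, -0.1637, 0.1685]
ee_rot: [2.58, 1.79, 0.003]
force: [0.4, 0.3, -3.0]
width: 0.381
[ 0.4999 -0.1637  0.1685] [2.5797 1.7902 0.0033] [ 0.4214  0.3069 -2.997 ] [-0.0839  0.0598 -0.0032] 0.3805758623551916
```

View pics/s2c.png

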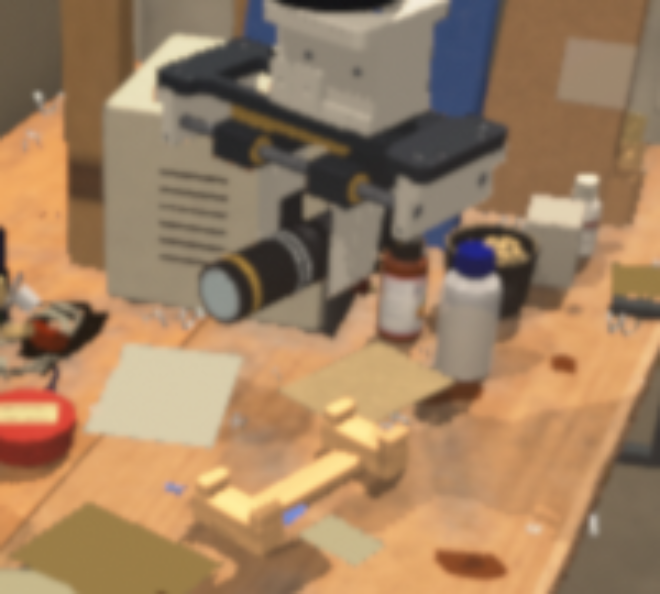

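```bash
python3 -m creep '[[[0.2,2.5,0,0,0,2,-0.6],[0.4,6,0,0,0,4,-0.6],[0.7,9.5,0,0,0,6.5,-0.6],[0.9,13,0,0,0,9,-0.6],[1.1,16.5,0,0,0,11.5,-0.6]]]'; python3 -m creep '[[[0.2,3.5,0,0,0,2,-0.6],[0.4,6.5,0,0,0,4,-0.6],[0.6,9,0,0,0,6,-0.6],[0.7,11.0,0,0,0,6.2,-0.6],[0.7,11.0,0,0,0,6.2,-0.6]]]';python3 -m creep '[[[0,0,-1.5,0,0,0,-0.6],[0,0,-3,0,0,0,-0.6],[0,0,-4.5,0,0,0,-0.6],[0,0,-4.5,0,0,0,-0.6],[0,0,-4.5,0,0,0,-0.6]]]'; python3 - <<'E'
from h import *
import cv2
from scipy.spatial.transform import Rotation as R
o=arm.observe();r=R.from_rotvec(o["ee_rot"]).as_matrix();print(o['position'],r,o['force'],o['ft_torque'],o['width'],o["joints"],np.degrees(np.arctan2(r[1,1],r[0,1])))
for n in("scene","top"): cv2.imwrite(f"pics/{n}3.png",arm.get_image(n)[:,:,::-1])
s=cv2.imread("pics/scene3.png");cv2.imwrite("pics/s3c.png",cv2.resize(s[190:350,180:330],None,fx=3.7,fy=3.7,interpolation=cv2.INTER_CUBIC))
E
```

```text
clock: 6.35
position: [0.5094, 0.0029, 0.166]
ee_rot: [-2.386, -2.042, 0.002]
force: [0.7, -0.1, -1.8]
width: 0.381
clock: 6.85
position: [0.5164, 0.115, 0.1657]
ee_rot: [-2.268, -2.171, 0.002]
force: [-0.1, -0.7, -2.8]
width: 0.383
clock: 7.35
position: [0.5168, 0.1107, 0.1217]
ee_rot: [-2.276, -2.165, 0.002]
force: [-1.1, 0.0, -1.5]
width: 0.384
[0.5168 0.1107 0.1217] [[ 0.0497  0.9988 -0.0013]
 [ 0.9988 -0.0497 -0.0009]
 [-0.001  -0.0012 -1.    ]] [-1.1189  0.0434 -1.4829] [-0.1159  0.0396 -0.1191] 0.38351967435685747 [-0.7638  0.4718  0.6199  1.9845 -0.3756  0.8011  0.0209] -2.8511887625027166
```

View pics/s3c.png

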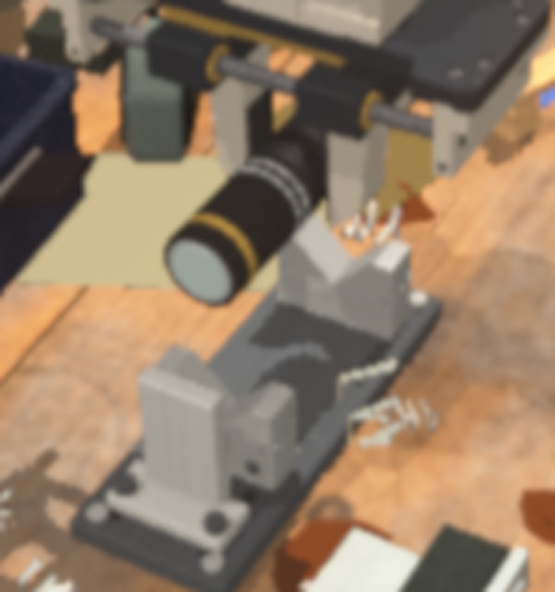

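View pics/top3.png

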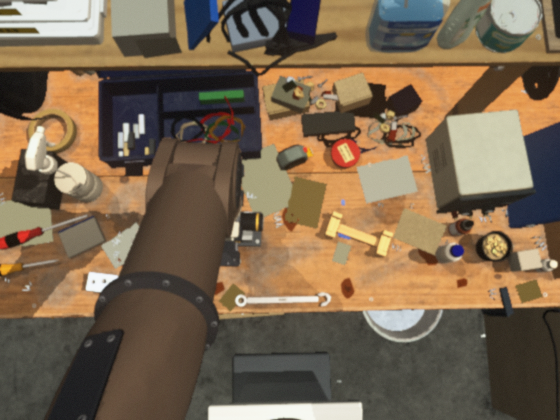

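```bash
python3 - <<'E'
from h import *
print(ray("scene",crop([(203,270)],180,190,3.7),.1227))
# V line in scene: bottom of V edges; far saddle V-bottom
print(arm.observe()["position"])
E
```

```text
[[0.5215 0.1846 0.1227]]
[0.5175 0.1112 0.1225]
```

```bash
python3 -m creep '[[[0,0.1,-1.5,0,0,0,-0.6],[0,0.1,-3,0,0,0,-0.6],[0,0.1,-4.5,0,0,0,-0.6],[0,0.1,-5,0,0,0,-0.6],[0,0.1,-5,0,0,0,-0.6]]]';python3 -m creep '[[[0,0,0,0,0,0,-0.6],[0,0,0,0,0,0,-0.6],[0,0,0,0,0,0,-0.6]]]'; python3 - <<'E'
from h import *
o=arm.observe();print(o['position'],o['ee_rot'],o['force'],o['ft_torque'],o['width'])
E
```

```text
clock: 7.95
position: [0.5172, 0.1124, 0.0721]
ee_rot: [-2.275, -2.167, 0.001]
force: [1.1, -1.3, -1.6]
width: 0.378
clock: 8.25
position: [0.5176, 0.1127, 0.0727]
ee_rot: [2.275, 2.166, 0.002]
force: [0.2, -0.2, -2.6]
width: 0.38
[0.5176 0.1127 0.0727] [2.2746 2.1665 0.0017] [ 0.2081 -0.2484 -2.5698] [-0.1421  0.0473 -0.0144] 0.3795855767520628
```

```bash
python3 -m creep '[[[0,0,-0.4,0,0,0,-0.6],[0,0,-0.8,0,0,0,-0.6],[0,0,-1,0,0,0,-0.6],[0,0,-1,0,0,0,-0.6]]]';python3 -m creep '[[[0,0,-0.1,0,0,0,-0.6],[0,0,-0.1,0,0,0,-0.6],[0,0,-0.1,0,0,0,-0.6]]]'; python3 - <<'E'
from h import *
o=arm.observe();print(o['position'],o['ee_rot'],o['force'],o['ft_torque'],o['width'])
E
```

```text
clock: 8.65
position: [0.5171, 0.1125, 0.0617]
ee_rot: [-2.275, -2.167, 0.001]
force: [0.1, 0.1, -2.0]
width: 0.386
clock: 8.95
position: [0.5174, 0.1124, 0.0611]
ee_rot: [2.275, 2.166, 0.0]
force: [-0.2, -0.8, -2.3]
width: 0.379
[0.5174 0.1124 0.0611] [2.2747 2.1665 0.0003] [-0.2333 -0.7843 -2.2604] [-0.2344 -0.0403  0.0089] 0.3792315260425924
```

```bash
for i in 1 2; do python3 -m creep '[[[0,0,-0.1,0,0,0,-0.6],[0,0,-0.1,0,0,0,-0.6],[0,0,-0.1,0,0,0,-0.6]]]'; python3 - <<'E'
from h import *
o=arm.observe();print(o['force'],o['ft_torque'])
E
done
```

```text
clock: 9.25
position: [0.5178, 0.1125, 0.0603]
ee_rot: [2.274, 2.166, 0.001]
force: [2.1, -0.5, 0.6]
width: 0.379
[ 2.0617 -0.5367  0.5688] [-0.2633 -0.366   0.0627]
clock: 9.55
position: [0.5184, 0.1125, 0.0597]
ee_rot: [2.274, 2.166, 0.003]
force: [2.5, -0.3, 5.5]
width: 0.383
[ 2.4755 -0.3383  5.5267] [-0.3504 -0.3852  0.053 ]
```

```bash
python3 -m creep '[[[0.08,0,0,0,0,0,-0.6],[0.08,0,0,0,0,0,-0.6],[0.08,0,0,0,0,0,-0.6]]]'; python3 - <<'E'
from h import *
for i in range(1):
  o=arm.observe();print(o['position'],o['force'],o['ft_torque'])
E
```

```text
clock: 9.85
position: [0.5185, 0.1125, 0.0596]
ee_rot: [2.274, 2.167, 0.002]
force: [0.9, 0.2, 6.3]
width: 0.382
[0.5185 0.1125 0.0596] [0.8708 0.2221 6.2781] [-0.3963 -0.0086  0.1642]
```

```bash
python3 -m creep '[[[0,0.1,0,0,0,0,-0.6],[0.01,0.2,0,0,0,0,-0.6],[0.02,0.3,0,0,0,0,-0.6],[0.02,0.4,0,0,0,0,-0.6],[0.02,0.5,0,0,0,0,-0.6]]]';python3 -m creep '[[[0,0.1,0,0,0,0,-0.6],[0.01,0.2,0,0,0,0,-0.6],[0.01,0.2,0,0,0,0,-0.6]]]'; python3 - <<'E'
from h import *
o=arm.observe();print(o['position'],o['force'],o['ft_torque'])
E
```

```text
clock: 10.35
position: [0.5188, 0.1159, 0.0595]
ee_rot: [2.274, 2.164, -0.0]
force: [1.9, -5.4, 3.7]
width: 0.38
clock: 10.65
position: [0.519, 0.1181, 0.0594]
ee_rot: [2.274, 2.165, 0.0]
force: [1.2, -4.8, 4.7]
width: 0.379
[0.519  0.1181 0.0594] [ 1.1529 -4.8385  4.6885] [-1.1514 -0.2674  0.3019]
```

```bash
for i in 1 2; do python3 -m creep '[[[0,0.1,0,0,0,0,-0.6],[0.01,0.2,0,0,0,0,-0.6],[0.01,0.2,0,0,0,0,-0.6]]]'; done; python3 - <<'E'
from h import *
o=arm.observe();print(o['position'],o['force'],o['ft_torque'])
E
```

```text
clock: 10.95
position: [0.5191, 0.1201, 0.0594]
ee_rot: [2.274, 2.165, 0.0]
force: [1.5, -5.5, 4.4]
width: 0.379
clock: 11.25
position: [0.5192, 0.1222, 0.0594]
ee_rot: [2.274, 2.165, 0.0]
force: [1.7, -5.6, 3.5]
width: 0.384
[0.5192 0.1222 0.0594] [ 1.703  -5.6466  3.4818] [-1.2059 -0.3132  0.2586]
```

```bash
for i in 1 2; do python3 -m creep '[[[0,0.1,0,0,0,0,-0.6],[0.01,0.15,0,0,0,0,-0.6],[0.01,0.15,0,0,0,0,-0.6]]]'; done
```

```text
clock: 11.55
position: [0.5193, 0.1229, 0.0595]
ee_rot: [2.275, 2.164, -0.001]
force: [1.3, -7.2, 4.9]
width: 0.381
clock: 11.85
position: [0.5192, 0.123, 0.0594]
ee_rot: [2.275, 2.162, -0.003]
force: [0.3, -11.3, 5.9]
width: 0.378
```

```bash
python3 -m creep '[[[0,0,-0.05,0,0,0,-0.6],[0,0,-0.1,0,0,0,-0.6],[0,0,-0.1,0,0,0,-0.6],[0,0,-0.1,0,0,0,-0.6]]]'; cat > st.py <<'E'
from h import *
from scipy.spatial.transform import Rotation as R
o=arm.observe();r=R.from_rotvec(o["ee_rot"]).as_matrix();f=o['force'];p=o['position'];u=np.array([.049,.9988,0]);v=np.array([-.9988,.049,0])
print(p,'F v-frame',f@u,f@v,f[2],'torque',o['ft_torque'],'zaxis',r[:,2],'jaw yaw',np.degrees(np.arctan2(r[1,1],r[0,1])),o['width'])
E
python3 st.py
```

```text
clock: 12.25
position: [0.5194, 0.123, 0.0592]
ee_rot: [2.275, 2.162, -0.002]
force: [-3.1, -11.5, 17.2]
width: 0.381
[0.5194 0.123  0.0592] F v-frame -11.678097062712489 2.5523179723030105 17.178011674299835 torque [-2.6486  0.6002  0.4443] zaxis [ 0.0013 -0.0028 -1.    ] jaw yaw -2.9207978106629233 0.3811102269690261
```

```bash
python3 -m creep '[[[-0.05,0.02,0,0,0,0,-0.6],[-0.1,0.05,0.02,0,0,0,-0.6],[-0.1,0.05,0.02,0,0,0,-0.6],[-0.1,0.05,0.02,0,0,0,-0.6]]]'; python3 st.py
```

```text
clock: 12.65
position: [0.5193, 0.123, 0.0593]
ee_rot: [2.274, 2.16, -0.0]
force: [1.7, -12.7, 10.6]
width: 0.382
[0.5193 0.123  0.0593] F v-frame -12.645044815927319 -2.336256831149341 10.597213112967221 torque [-2.8948 -0.2502  0.5319] zaxis [ 0.0031 -0.0036 -1.    ] jaw yaw -2.946822660643657 0.3821949547720808
```

```bash
python3 -m creep '[[[0.04,0,-0.03,0,0,0,-0.6],[0.04,0,-0.04,0,0,0,-0.6],[0.04,0,-0.04,0,0,0,-0.6],[0.04,0,-0.04,0,0,0,-0.6]]]'; python3 st.py
```

```text
clock: 13.05
position: [0.5193, 0.1231, 0.0592]
ee_rot: [2.275, 2.161, -0.001]
force: [-0.7, -15.2, 18.8]
width: 0.388
[0.5193 0.1231 0.0592] F v-frame -15.196070041793256 -0.08973863926225976 18.84291838689435 torque [-2.9665  0.3852  0.4855] zaxis [ 0.0024 -0.0032 -1.    ] jaw yaw -2.9479201956650165 0.38765470959626874
```

```bash
python3 -m creep '[[[0,0,0.02,0,0,0,-0.6],[0,0,0.02,0,0,0,-0.6]]]'; for i in 1 2 3; do python3 -m creep '[[[0,0,0,0,0,0,-0.6],[0,0,0,0,0,0,-0.6]]]'>/dev/null; python3 st.py; done
```

```text
clock: 13.25
position: [0.5193, 0.123, 0.0592]
ee_rot: [2.275, 2.161, -0.001]
force: [0.5, -14.2, 15.6]
width: 0.387
[0.5193 0.123  0.0592] F v-frame -13.086589863428543 -0.6711546850456523 15.837039279073391 torque [-2.9532  0.1536  0.4691] zaxis [ 0.0024 -0.0033 -1.    ] jaw yaw -2.9493374260287855 0.3856758126061085
[0.5194 0.123  0.0592] F v-frame -12.431877427507018 -0.2657379131912305 15.194357500546102 torque [-2.9768  0.2079  0.422 ] zaxis [ 0.0024 -0.0033 -1.    ] jaw yaw -2.95309047621794 0.37972117741371825
[0.5194 0.123  0.0592] F v-frame -13.726429109143936 -0.8878029979799253 15.617909806427031 torque [-2.9527  0.1505  0.4712] zaxis [ 0.0024 -0.0033 -1.    ] jaw yaw -2.9475673442823633 0.3798434389886837
```

```bash
python3 - <<'E'
from h import *
import cv2
s=arm.get_image("scene")[:,:,::-1];cv2.imwrite("pics/s4c.png",cv2.resize(s[190:350,180:330],None,fx=3.7,fy=3.7,interpolation=cv2.INTER_CUBIC))
E
python3 st.py
```

```text
[0.5194 0.123  0.0592] F v-frame -13.610631739219267 -0.6994569551678972 16.685151042669425 torque [-2.9617  0.1935  0.5118] zaxis [ 0.0024 -0.0033 -1.    ] jaw yaw -2.9500858978691937 0.3814802284539912
```

View pics/s4c.png

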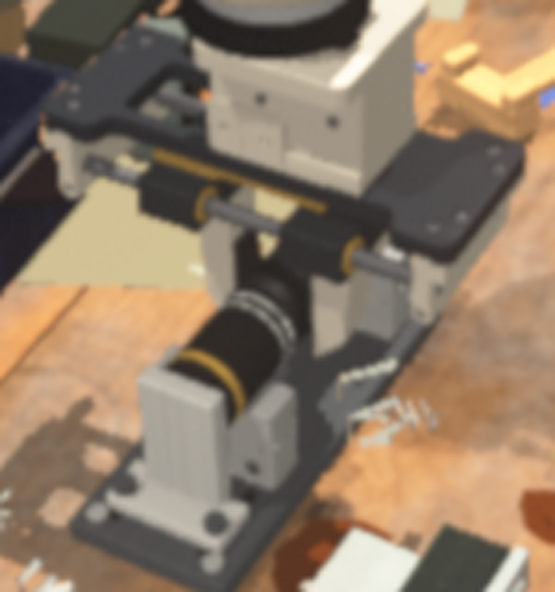

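The picture shows the barrel lying in both saddles. Its near end is behind and against the stop plate, whose top edge is at about (145–225, 375–405), and the fingers hold it at mid-length. The forces are steady, so I'm handing in.

```bash
python3 -c "
from cell import arm
print(arm.sign_off())"
```

```text
the job is handed in; nothing more can be done
None
```

I handed the job in at about 14 s, with the gripper (45 N grip) still holding the barrel pressed in the V and against the stop. I don't have the verdict, because sign-off reports none.

**What I did:** I gripped the barrel at its middle, lifted it off the rest and laid it in the V about 10 mm short of the stop. I then slid it along. It dragged at about 5 N until it stopped moving at y = 0.123 m, and the force along the V rose past 11 N, so it was bearing on the stop.

**Last checks:**

| Check | Reading |
|---|---|
| Force down into the V | 15–17 N |
| Force against the tool along the V (stop plus V friction) | 12–14 N |
| Sideways force, which shows how evenly the two flanks are loaded | under 1 N |
| Tool tilt | about 0.2° |
| Height | TCP at 59.2 mm, where I expected about 59 mm for a seated barrel |

- **Camera:** The last scene picture shows the barrel in both saddles, with its end at the stop plate. The stop hides the contact itself, so that rests on the force reading.
- **Pressing:** While I was adjusting, the downward force briefly reached about 19 N and the sideways force about 3 N. I trimmed both before handing in.
- **Disagreement:** The two cameras put the V-block's centre about 2 mm apart, so I relied on force for the final seating.

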